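# Shut down the board tester and hold the finished board up for inspection

### The job

Shut the board tester down by pressing its buttons one at a time, each fully down and let up again: red, then yellow, then green. Then lift the circuit board straight up out of the blue test nest and hold it level and still, centred over the nest with its underside about 10 cm above where it sat, clear of everything but the gripper; finish while still holding it there. Leave the jars, the carton and the screwdriver alone, and never tip the board over.

Things in the scene. Friction and masses are not known exactly. Their poses are not given: they have to be found in the camera images.
- sink_mid (a point): Centre (half-way up) of the silver finned heat sink fixed upright in the middle of the circuit board: 44 mm along x, 28 mm along y, 42 mm high; grip it across its 28 mm. The board's top is 21 mm and its underside 25 mm below this point. Only parts under 3 mm tall lie beside its two 44 mm faces; parts up to 20 mm tall stand over 38 mm away towards the x ends.
- board: Loose black circuit board, 130 mm (x) by 100 mm (y), 4 mm thick, 0.15 to 0.3 kg with its heat sink, balanced about the middle; origin at the centre of its underside, axes as for the heat sink, z up. Starts seated level in the nest, turned with it.
- nest: Blue test nest fixed to the bench, 170 mm (x) by 140 mm (y); origin at the centre of its underside, z up. The board's underside rests on white seats 35 mm above the bench, between white corner locators 10 mm higher than the seats, with 2.5 mm play. The heat sink's centre is then 60 mm above this origin.
- console: Grey control console of the tester, fixed to the bench, 100 mm (x) by 210 mm (y), 45 mm high; origin at the centre of its underside. The three round buttons stand on its top in one row along its y, 65 mm apart, 12 mm nearer its -x edge than its middle, in any order of colours; their tops are 22 mm above the console top (67 mm above the bench).
- red_top (a point): Centre of the top face of the red push button (28 mm across, in a black housing); presses straight down.
- yellow_top (a point): Centre of the top face of the yellow push button (28 mm across, in a black housing); presses straight down.
- green_top (a point): Centre of the top face of the green push button (28 mm across, in a black housing); presses straight down.
- red (a joint): Travel of the red button: 0 up, 0.006 m fully down; springs back by itself; fully down takes about 4 N.
- yellow (a joint): Travel of the yellow button: 0 up, 0.006 m fully down; springs back by itself; fully down takes about 4 N.
- green (a joint): Travel of the green button: 0 up, 0.006 m fully down; springs back by itself; fully down takes about 4 N.
- jar_a: Loose clear jar with an orange lid, 64 mm across, 75 mm tall; origin at the centre of its underside. Leave alone.
- jar_b: Loose labelled jar with a blue lid, 60 mm across, 65 mm tall; origin at the centre of its underside. Leave alone.
- carton: Loose open cardboard carton of capacitors, 80 by 100 by 35 mm; origin at the centre of its underside. Leave alone.
- driver: Loose screwdriver with a red handle, lying on the bench between nest and console, about 160 mm long along its x. Leave alone.
Things that resemble listed ones, but are neither listed nor needed, are in the scene too. What is shaped like the board but pink or turquoise is not meant.

How it is judged:
By the outcome, as a careful person would: the job done as asked, in the order asked, and still so for the second after the job is handed in, while the arm keeps its last pose, push and grip.
It also fails if it takes over 54 s, if anything falls off the work surface, if the arm or the gripper's body presses on something with over 40 N, if the wrist force passes 120 N, or if a joint passes its speed limit or range.

### The arm

A 6-joint arm with a two-finger parallel gripper is mounted at the origin on the work surface. World frame = base frame: x ahead of the robot, y to its left, z up, the work surface at z = 0. Lengths are in m, angles in degrees, forces in N, time in s.
With the tool pointing down it reaches from about 0.2 to 0.875 m from the base axis. Payload 3.4 kg.
Tool frame: the origin (TCP) lies at the very end of the fingers, on their centre line; the grasp point (between the pads) lies 19 mm behind it; z points along the fingers, y is the line along which they close (so a half turn about z gives the same grasp; the last joint's range is limited). The gripper opens to 94 mm and grips with 3 to 60 N. Pads are 16 mm wide; open, the fingers measure 119 mm over their backs; the gripper's body (75 mm by 177 mm) begins 78 mm behind the grasp point.
Start: joints at [57.238, 15.808, 86.224, -0, 77.962, -6.933], TCP at [0.251, 0.518, 0.205] pointing down, gripper open.
Joint ranges: [-165.64, 165.64], [-43.16, 119.46], [12.63, 154.43], [-67.54, 247.53], [6.08, 155.33], [-154.97, 154.97]. Speed limits (degrees/s): [147.25, 147.25, 180, 180, 180, 180].

### API

Orientations are given as a 3x3 rotation matrix whose columns are the frame's x, y, z axes.
In Python, from bench import monitor, eyes, robot gives the robot as it stands.
- The arm moves only by the shell command python3 -m crank 'ROWS' [FORCE]. ROWS is JSON, one flat list of numbers, 7 for each row, row after row: the turn, a rotation vector about the tool's x, y, z in degrees, then the shift along the tool's x, y, z in m, then the finger opening in m, from 0 to 0.094. In form: [wx, wy, wz, tx, ty, tz, claw, wx, wy, wz, tx, ty, tz, claw, ...]. A call has 1 to 5 rows; each row shifts and turns the commanded pose from where the row before left it, along the tool's axes as they then stand; what a row does not reach is not made up. A row lasts 1/12 s, in which the tool goes at most 41.7 mm and 7.16 degrees, less where a joint would pass 70% of its speed; a pose out of reach is approached as far as the arm can. A call with a gripper value outside its range is refused whole. The fingers move at their own pace and stop on an object; FORCE is the grip in N (left out, the last holds). Time passes only in rows, so rows that do not move let the fingers close. It gives the time, the measured TCP pose, the force, the opening and the grip force at its end, in the units of the state.
- monitor.read_state(): the state, without advancing time (a new reading comes with each control period).
- eyes.read_camera(name): name is "scene" or "top" or "wrist"; returns the picture (384x512x3 uint8, red, green, blue); there is no depth.
- eyes.camera_params(name): a dict with "fx", "fy", "cx", "cy" (pixels), "dist" ([k1, k2, p1, p2, k3] as OpenCV has them; the pictures are not rectified), "camera_from_world" (4x4, takes a point from world to camera coordinates). Camera axes: x right, y down, z forward; pixel columns grow to the right and rows downward; lengths in m; the calibration is good to about 2 mm. A picture is of the moment at which its call begins: read the wrist's pose just before it. camera_params takes no time and is no camera call; for the wrist camera it gives the pose at the moment of the call.
- robot.close_job(): hands the job in; it is judged then, once.
Trained networks look in the newest picture that a camera, given by its name, has taken for a name from the list of things; names that differ only in an ending like _2 or _b are one class to them, and where a whole thing is asked for, a point or a joint stands for the part that bears it (a point fixed in the world has none). Each returns a list of dicts, best first, with "conf" (0 to 1); they miss things now and then, are a little off and sometimes report something else, mostly with a low value. They report only what shows in the picture. A call takes as long as a camera call. They do not tell look-alikes from the thing itself.
- eyes.boxes_of(camera, label): "centre" ([x, y, z] in m, in world coordinates, good to about 4 mm: the middle of the surface that is visible of it).
- eyes.regions_of(camera, label): "mask" (384x512 bool, what is visible of it).
The state is a dict: "time_s": time; "joint_positions": joint angles; "qvel": joint speeds; "tau": joint torques, N m; "position": TCP position; "eef_rot": TCP orientation; "wrist_force": force on the tool from outside, world axes, zero at the start; "moment": the same for the moment, N m; "width": opening from 0.0 (shut) to 1.0 (fully open); "grip_force": force on a finger pad.
Only numpy, scipy, OpenCV 4.12 (cv2) and the standard library are available. Lean on these libraries where they do the work, as an engineer would, in place of code of your own. Each camera call takes 0.05 s, during which the arm holds its last target. There are 200 camera calls.

## Working session

There is one attempt and no reset: what is moved stays moved. The work goes in short steps, Python scripts to look and compute and a shell command to move; the robot and the scene stay as the last step left them, time stands still between calls to the robot, and variables do not carry over. Pictures are saved under pics/ and viewed, at most 10 in all, crops included, and the job is handed in when it is done.

```bash
mkdir -p pics; python3 - <<'E'
from bench import monitor, eyes, robot
import cv2,numpy as np
for c in ["top","scene"]:
    im=eyes.read_camera(c); cv2.imwrite(f"pics/{c}0.png",im[:,:,::-1])
    for l in ["sink_mid","board","nest","console","red_top","yellow_top","green_top"]:
        print(c,l,[(np.round(b["centre"],3).tolist(),round(b["conf"],2)) for b in eyes.boxes_of(c,l)])
s=monitor.read_state();print(s["time_s"],s["position"],np.round(s["eef_rot"],3).tolist(),s["width"])
E
```

```text
top sink_mid [([0.505, 0.245, 0.044], 0.95), ([0.433, 0.441, 0.005], 0.66), ([0.311, 0.202, 0.006], 0.59)]
top board [([0.51, 0.245, 0.038], 0.84), ([0.307, 0.202, 0.0], 0.69), ([0.43, 0.443, 0.007], 0.61)]
top nest [([0.5, 0.236, 0.027], 0.85), ([0.404, -0.001, 0.021], 0.51)]
top console [([0.523, -0.169, 0.047], 0.88)]
top red_top [([0.506, 0.241, 0.043], 0.75), ([0.523, -0.108, 0.07], 0.45)]
top yellow_top [([0.511, -0.172, 0.067], 0.57)]
top green_top []
scene sink_mid [([0.326, 0.217, 0.006], 0.75), ([0.529, 0.262, 0.041], 0.66), ([0.445, 0.454, 0.009], 0.63)]
scene board [([0.445, 0.456, 0.005], 0.83), ([0.526, 0.263, 0.04], 0.82), ([0.324, 0.213, 0.005], 0.55)]
scene nest [([0.569, 0.298, 0.025], 0.81)]
scene console [([0.555, -0.125, 0.045], 0.67), ([0.528, -0.101, 0.067], 0.46), ([0.41, 0.004, 0.02], 0.4)]
scene red_top [([0.528, -0.103, 0.07], 0.55), ([0.503, -0.228, 0.068], 0.47)]
scene yellow_top [([0.738, 0.214, 0.058], 0.33)]
scene green_top [([0.502, -0.229, 0.069], 0.48)]
0.8 [0.2505529  0.51757643 0.20551636] [[-0.9, 0.436, 0.0], [0.436, 0.9, 0.0], [-0.0, 0.0, -1.0]] 1.0001030526449461
```

View pics/top0.png

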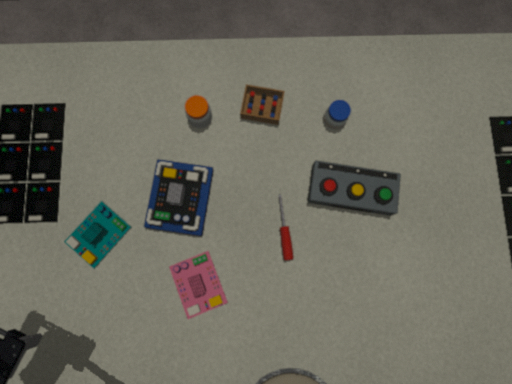

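View pics/scene0.png

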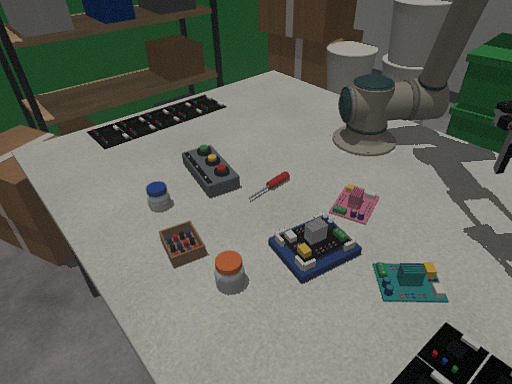

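Top view, candidates for the board: black in the blue nest (178,196), pink (198,286) and turquoise (97,235). Black panels at the left (30,160) and right (500,150) edges also resemble it. I choose the black one in the blue nest. The console buttons are red (330,186), yellow (358,190) and green (384,194); the red screwdriver handle (287,243) could be mistaken for the red button.

```bash
cat > h.py <<'E'
from bench import monitor, eyes, robot
import cv2,numpy as np
def ray(P,uv,z):
    K=np.array([[P["fx"],0,P["cx"]],[0,P["fy"],P["cy"]],[0,0,1]])
    n=cv2.undistortPoints(np.array(uv,float).reshape(-1,1,2),K,np.array(P["dist"]))[:,0]
    T=np.array(P["camera_from_world"]);R=T[:3,:3];o=-R.T@T[:3,3]
    d=np.c_[n,np.ones(len(n))]@R
    return o+d*((z-o[2])/d[:,2])[:,None]
def blob(im,lo,hi,near=None,rad=1e9,amin=15):
    h=cv2.cvtColor(im,cv2.COLOR_RGB2HSV);m=cv2.inRange(h,lo,hi)
    if lo[0]==0: m|=cv2.inRange(h,(174,lo[1],lo[2]),(180,255,255))
    n,l,st,c=cv2.connectedComponentsWithStats(m)
    k=[i for i in range(1,n) if st[i,4]>=amin and (near is None or np.hypot(*(c[i]-near))<rad)]
    return [(c[i],st[i,4],l==i) for i in sorted(k,key=lambda i:-st[i,4])]
COL=dict(red=((0,120,70),(8,255,255)),yellow=((15,120,90),(32,255,255)),green=((45,90,50),(85,255,255)))
E
python3 - <<'E'
from h import *
im=eyes.read_camera("top");P=eyes.camera_params("top")
T=np.array(P["camera_from_world"]);print("cam",-T[:3,:3].T@T[:3,3])
for k,uv in dict(red=(330,186),yellow=(358,190),green=(384,194)).items():
    for c,a,m in blob(im,*COL[k],near=uv,rad=15)[:1]:
        print(k,c,a,ray(P,[c],0.067).round(4))
for lab in ["nest","sink_mid","console"]:
    r=eyes.regions_of("top",lab)
    for q in r[:2]:
        m=q["mask"].astype(np.uint8);pts=np.argwhere(m)[:,::-1]
        for z in {"nest":(0.03,),"sink_mid":(0.081,),"console":(0.045,)}[lab]:
            w=ray(P,pts,z)[:,:2]
            rc=cv2.minAreaRect((w*1000).astype(np.float32));print(lab,round(q["conf"],2),z,pts.mean(0).round(1),w.mean(0).round(4),np.round(rc[0],1),np.round(rc[1],1),round(rc[2],1))
cr=np.hstack([cv2.resize(im[150:245,135:225],(400,422),interpolation=2),cv2.resize(im[150:227,305:405],(400,308),interpolation=2)[:300] if 0 else cv2.copyMakeBorder(cv2.resize(im[150:227,305:405],(400,308),interpolation=2),0,114,0,0,0)])
cv2.imwrite("pics/crop.png",cr[:,:,::-1])
E
```

```text
cam [0.34291494 0.08401503 0.97380066]
red [329.48305085 184.75423729] 118 [[ 0.5248 -0.108   0.067 ]]
yellow [357.25688073 189.24770642] 109 [[ 0.5124 -0.1717  0.067 ]]
green [385.136 193.48 ] 125 [[ 0.5007 -0.2355  0.067 ]]
nest 0.69 0.03 [179.6 200.1] [0.5054 0.2448] [512.3 245.1] [144.1 174.2] 80.3
nest 0.65 0.03 [284.7 237.5] [ 0.4092 -0.0019] [4.334e+02 2.000e-01] [154.8  25.3] 5.2
sink_mid 0.88 0.081 [ 97.7 234.7] [0.4234 0.4171] [424.  417.2] [ 96.3 122.9] 48.6
sink_mid 0.82 0.081 [177.7 196.4] [0.5049 0.2405] [505.3 240.7] [ 97.5 125.9] 79.5
console 0.88 0.045 [353.  187.6] [ 0.5212 -0.168 ] [ 519.4 -169.3] [214.2 108.3] 79.8
console 0.63 0.045 [180.8 199.8] [0.5035 0.2395] [509.1 242.6] [140.  167.9] 79.7
```

View pics/crop.png

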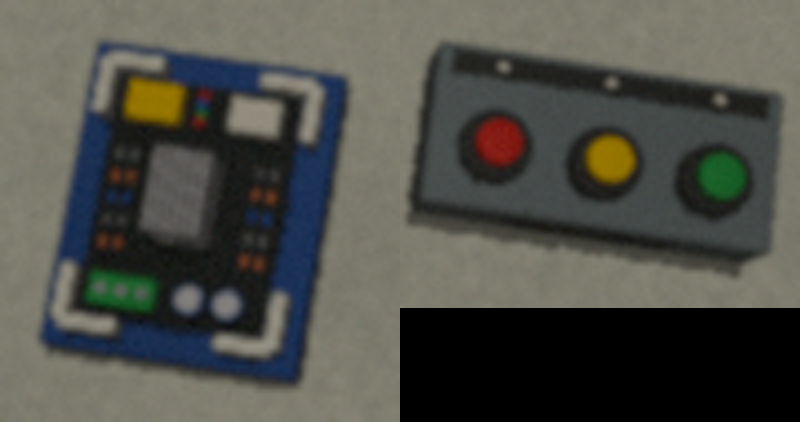

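The crop confirms it: a black board with a silver sink (about (176,194) in the full picture) in the blue nest, turned about -10°. The buttons run red, yellow, green from left to right.

```bash
python3 -m crank '[0,0,-5.3,0,0,0,0,0,0,-5.3,0,0,0,0,0,0,-5.2,0,0,0,0,0,0,0,0,0,0,0]' 20
cat >> h.py <<'E'
def to(target):
    s=monitor.read_state();R=np.array(s["eef_rot"]);d=np.array(target)-s["position"]
    print("t",round(s["time_s"],2),"pos",np.round(s["position"],4),"w",round(s["width"],3),"F",np.round(s["wrist_force"],1),"yaw y",round(np.degrees(np.arctan2(R[1,1],R[0,1])),2),"tilt",R[:,2].round(4),"\n tool delta mm",(R.T@d*1000).round(1))
E
python3 -c "
from h import *
to([.5248,-.108,.1])"
```

```text
time_s: 1.33
position: [0.2505, 0.5176, 0.2055]
eef_rot: [[-0.985, 0.173, 0.0], [0.173, 0.985, 0.0], [-0.0, 0.0, -1.0]]
wrist_force: [0.5, 0.4, -0.5]
width: 0.755
grip_force: 0.0
t 1.33 pos [0.2505 0.5176 0.2055] w 0.755 F [ 0.5  0.4 -0.5] yaw y 80.06 tilt [ 1.e-04  0.e+00 -1.e+00] 
 tool delta mm [-378.2 -568.8  105.5]
```

```bash
python3 -m crank '[0,0,0,-0.021,-0.0316,0,0,0,0,0,-0.021,-0.0316,0,0,0,0,0,-0.021,-0.0316,0,0,0,0,0,-0.021,-0.0316,0,0,0,0,0,-0.021,-0.0316,0,0]' >/dev/null
python3 -m crank '[0,0,0,-0.021,-0.0316,0,0,0,0,0,-0.021,-0.0316,0,0,0,0,0,-0.021,-0.0316,0,0,0,0,0,-0.021,-0.0316,0,0,0,0,0,-0.021,-0.0316,0,0]' >/dev/null
python3 -m crank '[0,0,0,-0.021,-0.0316,0,0,0,0,0,-0.021,-0.0316,0,0,0,0,0,-0.021,-0.0316,0,0,0,0,0,-0.021,-0.0316,0,0,0,0,0,-0.021,-0.0316,0,0]' >/dev/null
python3 -m crank '[0,0,0,-0.021,-0.0316,0.025,0,0,0,0,-0.021,-0.0316,0.025,0,0,0,0,-0.021,-0.0316,0.025,0,0,0,0,0,0,0,0,0,0,0,0,0,0,0]'
python3 - <<'E'
from h import *
to([.5248,-.108,.08])
im=eyes.read_camera("wrist");P=eyes.camera_params("wrist");cv2.imwrite("pics/w1.png",im[:,:,::-1])
for k in COL:
    for c,a,m in blob(im,*COL[k],amin=100)[:2]: print(k,c.round(),a,ray(P,[c],.067).round(4))
E
```

```text
time_s: 3.0
position: [0.5194, -0.1008, 0.1351]
eef_rot: [[-0.984, 0.179, -0.003], [0.179, 0.984, 0.002], [0.004, 0.001, -1.0]]
wrist_force: [0.4, 0.0, 0.4]
width: 0.006
grip_force: 0.0
t 3.0 pos [ 0.5194 -0.1008  0.1351] w 0.006 F [0.4 0.  0.4] yaw y 79.68 tilt [-0.0033  0.0015 -1.    ] 
 tool delta mm [-6.8 -6.2 55. ]
red [344.  34.] 2243 [[ 0.415  -0.0191  0.067 ]]
red [247. 206.] 919 [[ 0.5237 -0.1065  0.067 ]]
yellow [164. 207.] 1059 [[ 0.5133 -0.1698  0.067 ]]
green [ 81. 206.] 1115 [[ 0.5017 -0.2328  0.067 ]]
```

View pics/w1.png

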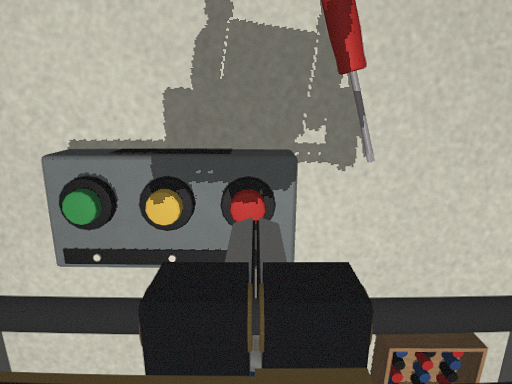

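The wrist picture shows red (247,206) partly behind the fingertip, yellow (164,207) and green (81,206), with the screwdriver well clear at the upper right. Averaging both cameras gives red (0.5244,-0.1072), yellow (0.5128,-0.1708) and green (0.5012,-0.2343).

```bash
python3 -c "
from h import *
to([.5244,-.1072,.072])"
```

```text
t 3.05 pos [ 0.5195 -0.0998  0.1362] w 0.006 F [0.5 0.1 0.6] yaw y 79.79 tilt [-0.0016  0.0012 -1.    ] 
 tool delta mm [-6.2 -6.5 64.2]
```

```bash
python3 -m crank '[0,0,0,-0.0062,-0.0065,0.02,0,0,0,0,0,0,0.024,0,0,0,0,0,0,0.020,0,0,0,0,0,0,0,0,0,0,0,0,0,0,0]'
python3 -c "
from h import *
to([.5244,-.1072,.060])"
```

```text
time_s: 3.47
position: [0.5245, -0.1058, 0.0733]
eef_rot: [[-0.985, 0.173, -0.0], [0.173, 0.985, 0.001], [0.001, 0.0, -1.0]]
wrist_force: [0.9, -0.1, 0.2]
width: 0.005
grip_force: 0.0
t 3.47 pos [ 0.5245 -0.1058  0.0733] w 0.005 F [ 0.9 -0.1  0.2] yaw y 80.02 tilt [-4.e-04  6.e-04 -1.e+00] 
 tool delta mm [-0.2 -1.4 13.3]
```

```bash
python3 -m crank '[0,0,0,0,-0.001,0.005,0,0,0,0,0,0,0.005,0,0,0,0,0,0,0.002,0,0,0,0,0,0,0,0,0,0,0,0,0,0,0]'
```

```text
time_s: 3.88
position: [0.5263, -0.1082, 0.0618]
eef_rot: [[-0.985, 0.175, 0.004], [0.175, 0.985, -0.0], [-0.004, 0.0, -1.0]]
wrist_force: [2.7, 0.8, 3.8]
width: 0.002
grip_force: 1.8
```

```bash
python3 -m crank '[0,0,0,0,0,0.001,0,0,0,0,0,0,0.001,0,0,0,0,0,0,0,0]'
```

```text
time_s: 4.13
position: [0.5264, -0.1082, 0.061]
eef_rot: [[-0.985, 0.175, 0.004], [0.175, 0.985, -0.0], [-0.004, 0.0, -1.0]]
wrist_force: [-0.7, 2.4, 12.7]
width: 0.006
grip_force: 6.9
```

Red bottomed out (12.7 N, z = 0.061). Now lift and move to yellow.

```bash
python3 -m crank '[0,0,0,0,0,-0.01,0,0,0,0,0,0,-0.02,0,0,0,0,0.0002,-0.032,0,0,0,0,0,0.0002,-0.0325,0,0,0,0,0,0,0,0,0]' 
python3 -m crank '[0,0,0,0,0,0.01,0,0,0,0,0,0,0.008,0,0,0,0,0,0,0,0]'
python3 -c "
from h import *
to([.5128,-.1708,.060])"
```

```text
time_s: 4.55
position: [0.512, -0.1762, 0.0888]
eef_rot: [[-0.984, 0.176, -0.001], [0.176, 0.984, -0.004], [0.001, -0.004, -1.0]]
wrist_force: [0.4, 0.0, -0.5]
width: 0.003
grip_force: 0.0
time_s: 4.8
position: [0.5108, -0.1699, 0.0681]
eef_rot: [[-0.985, 0.174, -0.005], [0.174, 0.985, 0.003], [0.006, 0.002, -1.0]]
wrist_force: [-0.4, -0.3, 0.1]
width: 0.005
grip_force: 0.0
t 4.8 pos [ 0.5108 -0.1699  0.0681] w 0.005 F [-0.4 -0.3  0.1] yaw y 79.99 tilt [-0.0053  0.0029 -1.    ] 
 tool delta mm [-2.1 -0.5  8.1]
```

```bash
python3 -m crank '[0,0,0,-0.001,0,0.005,0,0,0,0,0,0,0.005,0,0,0,0,0,0,0.002,0,0,0,0,0,0,0,0,0,0,0,0,0,0,0]'
```

```text
time_s: 5.22
position: [0.5136, -0.1707, 0.0609]
eef_rot: [[-0.985, 0.173, -0.001], [0.173, 0.985, 0.0], [0.001, 0.0, -1.0]]
wrist_force: [-6.1, 4.2, 18.3]
width: 0.008
grip_force: 9.2
```

Yellow bottomed out. On to green.

```bash
python3 -m crank '[0,0,0,0,0,-0.01,0,0,0,0,0,0,-0.02,0,0,0,0,0.0002,-0.032,0,0,0,0,0,0.0002,-0.0325,0,0,0,0,0,0,0,0,0]' >/dev/null
python3 -m crank '[0,0,0,0,0,0.01,0,0,0,0,0,0,0.008,0,0,0,0,0,0,0,0,0,0,0,0,0,0,0]'
python3 -m crank '[0,0,0,0,0,0.005,0,0,0,0,0,0,0.005,0,0,0,0,0,0,0.002,0,0,0,0,0,0,0,0,0,0,0,0,0,0,0]'
python3 -c "
from h import *
to([.5012,-.2343,.061])"
```

```text
time_s: 5.97
position: [0.5017, -0.2335, 0.0693]
eef_rot: [[-0.985, 0.173, -0.003], [0.173, 0.985, 0.002], [0.003, 0.002, -1.0]]
wrist_force: [0.0, -0.2, -0.1]
width: 0.004
grip_force: 0.0
time_s: 6.38
position: [0.5031, -0.2345, 0.061]
eef_rot: [[-0.985, 0.174, 0.002], [0.174, 0.985, 0.0], [-0.002, 0.0, -1.0]]
wrist_force: [-3.6, 4.0, 15.7]
width: 0.01
grip_force: 7.8
t 6.38 pos [ 0.5031 -0.2345  0.061 ] w 0.01 F [-3.6  4.  15.7] yaw y 79.99 tilt [ 0.0018  0.     -1.    ] 
 tool delta mm [ 1.9 -0.1 -0. ]
```

Green bottomed out. Lift and move over the nest, opening the gripper on the way.

```bash
python3 -m crank '[0,0,0,0,0,-0.015,0,0,0,0,0,0,-0.035,0,0,0,0,0,0,-0.04,0,0,0,0,0.0062,0.036,-0.04,0.094,0,0,0,0.0062,0.036,-0.02,0.094]' >/dev/null
python3 -m crank '[0,0,0,0.0062,0.036,0,0.094,0,0,0,0.0062,0.036,0,0.094,0,0,0,0.0062,0.036,0,0.094,0,0,0,0.0062,0.036,0,0.094,0,0,0,0.0062,0.036,0,0.094]' >/dev/null
python3 -m crank '[0,0,0,0.0062,0.036,0,0.094,0,0,0,0.0062,0.036,0,0.094,0,0,0,0.0062,0.036,0,0.094,0,0,0,0.0062,0.036,0,0.094,0,0,0,0.0062,0.036,0,0.094]' >/dev/null
python3 -m crank '[0,0,0,0.0062,0.036,0,0.094,0,0,0,0,0,0,0.094,0,0,0,0,0,0,0.094,0,0,0,0,0,0,0.094]'
python3 - <<'E'
from h import *
to([.505,.243,.2])
im=eyes.read_camera("wrist");P=eyes.camera_params("wrist");cv2.imwrite("pics/w2.png",im[:,:,::-1])
for l in ["sink_mid","board","nest"]: print(l,[(np.round(b["centre"],3).tolist(),round(b["conf"],2)) for b in eyes.boxes_of("wrist",l)])
E
```

```text
time_s: 7.97
position: [0.5042, 0.2309, 0.199]
eef_rot: [[-0.985, 0.173, -0.001], [0.173, 0.985, -0.001], [0.0, -0.001, -1.0]]
wrist_force: [1.3, -0.7, 0.1]
width: 0.999
grip_force: 0.0
t 7.97 pos [0.5042 0.2309 0.199 ] w 0.999 F [ 1.3 -0.7  0.1] yaw y 80.03 tilt [-5.0e-04 -1.1e-03 -1.0e+00] 
 tool delta mm [ 1.3 12.  -1. ]
sink_mid [([0.349, 0.21, 0.001], 0.85), ([0.431, 0.443, 0.004], 0.71), ([0.508, 0.251, 0.037], 0.58)]
board [([0.506, 0.251, 0.038], 0.7), ([0.349, 0.204, 0.005], 0.7), ([0.432, 0.44, 0.002], 0.62)]
nest [([0.494, 0.249, 0.024], 0.88), ([0.505, 0.252, 0.041], 0.3)]
```

View pics/w2.png

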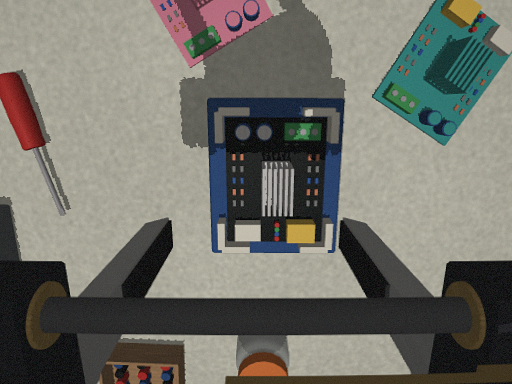

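The wrist picture shows the black board in the blue nest (210–343, 98–252). Its silver sink's top face spans about (262–294, 163–217). Pink (210,30) and turquoise (445,70) are the decoys.

```bash
python3 - <<'E'
from h import *
im=eyes.read_camera("wrist");P=eyes.camera_params("wrist")
T=np.array(P["camera_from_world"]);print("cam",-T[:3,:3].T@T[:3,3])
c=ray(P,[(262,163),(294,163),(294,217),(262,217)],.081);print(c.round(4)[:,:2].tolist(),c.mean(0).round(4), np.linalg.norm(c[0]-c[1]),np.linalg.norm(c[1]-c[2]))
h=cv2.cvtColor(im,cv2.COLOR_RGB2HSV);m=cv2.inRange(h,(105,110,40),(125,255,255));m[:90]=0;m[262:]=0;m[:,:190]=0;m[:,360:]=0
m=cv2.morphologyEx(m,cv2.MORPH_OPEN,np.ones((3,3)))
pts=np.argwhere(m)[:,::-1]
for z in (.02,.03,.035):
    w=ray(P,pts,z)[:,:2]*1000;rc=cv2.minAreaRect(w.astype(np.float32));print(z,np.round(rc[0],1),np.round(rc[1],1),round(rc[2],1))
cr=cv2.resize(im[90:260,200:350],(600,680),interpolation=2)[:600];cv2.imwrite("pics/w2c.png",cr[:,:,::-1])
E
```

```text
cam [0.43411824 0.24267796 0.37933063]
[[0.4873, 0.2393], [0.4922, 0.2672], [0.5422, 0.2598], [0.537, 0.2307]] [0.5147 0.2492 0.081 ] 0.0283615556644429 0.05049520498152388
0.02 [517.6 249.3] [139.8 169.4] 80.0
0.03 [515.3 249.1] [136.  164.7] 80.0
0.035 [514.1 249. ] [134.  162.4] 80.0
```

View pics/w2c.png

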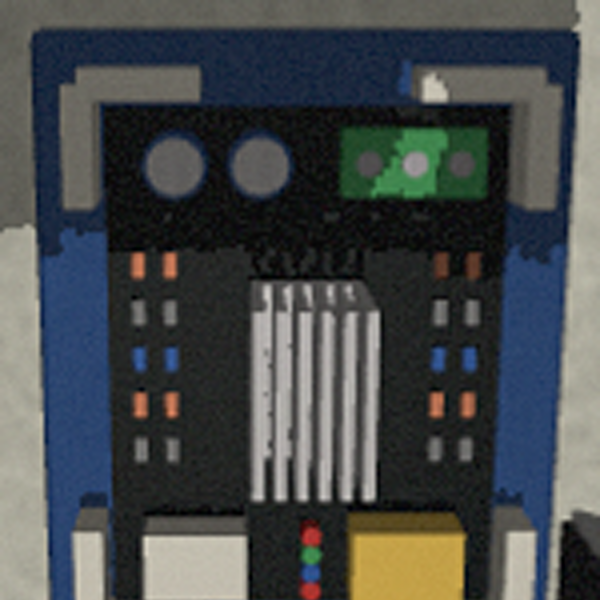

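```bash
python3 - <<'E'
from h import *
im=cv2.imread("pics/top0.png")[:,:,::-1].copy();P=eyes.camera_params("top")
print("sink",ray(P,[(175.1,193.4)],.081).round(4))
h=cv2.cvtColor(im,cv2.COLOR_RGB2HSV);m=cv2.inRange(h,(105,110,30),(125,255,255));m[:155]=0;m[245:]=0;m[:,:135]=0;m[:,220:]=0
pts=np.argwhere(m)[:,::-1]
for z in (.01,.02,.03):
    w=ray(P,pts,z)[:,:2]*1000;rc=cv2.minAreaRect(w.astype(np.float32));print(z,np.round(rc[0],1),np.round(rc[1],1),round(rc[2],1))
print("wrist sink",ray(eyes.camera_params("wrist"),[(278.7,191.5)],.081).round(4))
to([.515,.248,.12])
E
```

```text
sink [[0.5116 0.2464 0.081 ]]
0.01 [516.4 250.1] [138.9 169.1] 80.0
0.02 [514.6 248.4] [137.4 167.4] 80.0
0.03 [512.8 246.7] [136.  165.6] 80.0
wrist sink [[0.5156 0.2497 0.081 ]]
t 8.22 pos [0.5048 0.23   0.1996] w 0.998 F [0.3 0.9 0.3] yaw y 79.86 tilt [ 2.e-04 -1.e-04 -1.e+00] 
 tool delta mm [-6.9 19.5 79.6]
```

```bash
python3 -m crank '[0,0,0,-0.007,0.0195,0,0.06,0,0,0,0,0,0.035,0.06,0,0,0,0,0,0.035,0.06,0,0,0,0,0,0,0.06,0,0,0,0,0,0,0.06]' 25
python3 - <<'E'
from h import *
im=eyes.read_camera("wrist");P=eyes.camera_params("wrist")
to([.5145,.2485,.048])
T=np.array(P["camera_from_world"]);K=np.array([[P["fx"],0,P["cx"]],[0,P["fy"],P["cy"]],[0,0,1]])
s=monitor.read_state();R=np.array(s["eef_rot"]);p=np.array(s["position"])
q=np.array([p+R@[0,y,0] for y in (-.03,0,.03)])
print(cv2.projectPoints(q,cv2.Rodrigues(T[:3,:3])[0],T[:3,3],K,np.array(P["dist"]))[0][:,0].round(1))
cv2.imwrite("pics/w3.png",im[:,:,::-1])
E
```

```text
time_s: 8.63
position: [0.5137, 0.248, 0.1283]
eef_rot: [[-0.985, 0.175, -0.004], [0.175, 0.985, -0.001], [0.004, -0.002, -1.0]]
wrist_force: [0.3, 0.2, 0.3]
width: 0.684
grip_force: 0.0
t 8.68 pos [0.5153 0.2487 0.1301] w 0.655 F [ 0.5 -0.6  0.6] yaw y 79.91 tilt [ 1.e-04  1.e-04 -1.e+00] 
 tool delta mm [ 0.8 -0.4 82.1]
[[201.8 232.8]
 [255.  232.9]
 [308.3 233. ]]
```

View pics/w3.png

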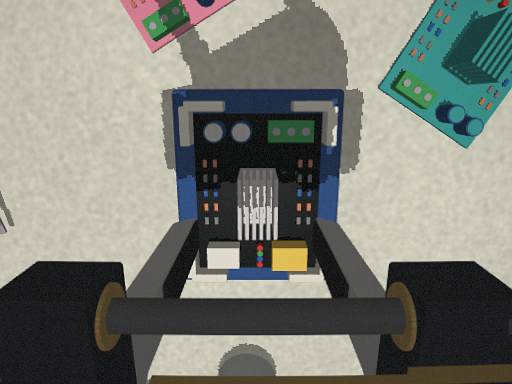

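The wrist picture shows the sink at columns 237–279 (centre about 258), against the TCP's projected column 255. That means about 1.5 mm more along tool y, then descend.

```bash
python3 -m crank '[0,0,0,0,0.0015,0.02,0.06,0,0,0,0,0,0.024,0.06,0,0,0,0,0,0.022,0.06,0,0,0,0,0,0.012,0.06,0,0,0,0,0,0.005,0.06]'
python3 -m crank '[0,0,0,0,0,0,0.06,0,0,0,0,0,0,0.06]'
python3 -c "
from h import *
to([.5145,.2485,.047])"
```

```text
time_s: 9.1
position: [0.5159, 0.2506, 0.047]
eef_rot: [[-0.985, 0.175, 0.001], [0.175, 0.985, 0.0], [-0.001, 0.001, -1.0]]
wrist_force: [-0.1, -0.3, 0.0]
width: 0.639
grip_force: 0.0
time_s: 9.27
position: [0.5167, 0.2511, 0.0483]
eef_rot: [[-0.985, 0.174, 0.003], [0.174, 0.985, 0.001], [-0.003, 0.002, -1.0]]
wrist_force: [-0.6, -0.3, -0.3]
width: 0.642
grip_force: 0.0
t 9.27 pos [0.5167 0.2511 0.0483] w 0.642 F [-0.6 -0.3 -0.3] yaw y 79.95 tilt [ 0.0033  0.0012 -1.    ] 
 tool delta mm [ 1.8 -2.9  1.3]
```

Close in steps, watching the side force.

```bash
python3 -m crank '[0,0,0,0,0,0,0.034,0,0,0,0,0,0,0.034,0,0,0,0,0,0,0.026,0,0,0,0,0,0,0.026,0,0,0,0,0,0,0.026]' 12
python3 -m crank '[0,0,0,0,0,0,0.02,0,0,0,0,0,0,0.02,0,0,0,0,0,0,0.02]' 12
```

```text
time_s: 9.68
position: [0.5152, 0.2506, 0.0468]
eef_rot: [[-0.985, 0.174, 0.001], [0.174, 0.985, -0.0], [-0.001, 0.0, -1.0]]
wrist_force: [-0.4, -1.4, 1.5]
width: 0.319
grip_force: 1.1
time_s: 9.93
position: [0.5151, 0.2504, 0.0468]
eef_rot: [[-0.985, 0.174, 0.0], [0.174, 0.985, -0.0], [-0.0, -0.0, -1.0]]
wrist_force: [-0.4, -2.1, 4.3]
width: 0.295
grip_force: 12.0
```

```bash
python3 -m crank '[0,0,0,0,-0.0005,0,0.01,0,0,0,0,0,0,0.01,0,0,0,0,0,-0.004,0.01,0,0,0,0,0,-0.006,0.01,0,0,0,0,0,0,0.01]' 30
```

```text
time_s: 10.35
position: [0.5155, 0.2505, 0.0571]
eef_rot: [[-0.985, 0.174, 0.001], [0.174, 0.985, 0.001], [-0.001, 0.001, -1.0]]
wrist_force: [1.1, 0.6, -1.8]
width: 0.296
grip_force: 30.0
```

```bash
python3 -m crank '[0,0,0,0,0,-0.012,0.01,0,0,0,0,0,-0.02,0.01,0,0,0,0,0,-0.022,0.01,0,0,0,0,0,-0.02,0.01,0,0,0,0,0,-0.011,0.01]' >/dev/null
python3 -m crank '[0,0,0,0,0,-0.005,0.01,0,0,0,0,0,0,0.01,0,0,0,0,0,0,0.01,0,0,0,0,0,0,0.01,0,0,0,0,0,0,0.01]'
python3 - <<'E'
from h import *
im=eyes.read_camera("top");i2=eyes.read_camera("scene");to([.515,.249,.1468])
cv2.imwrite("pics/fin.png",np.hstack([cv2.resize(im[120:300,90:290],(400,360)),cv2.resize(i2[150:330,220:420],(400,360))])[:,:,::-1])
E
```

```text
time_s: 11.18
position: [0.5142, 0.2499, 0.1452]
eef_rot: [[-0.985, 0.174, -0.002], [0.174, 0.985, -0.001], [0.002, -0.001, -1.0]]
wrist_force: [0.1, 0.3, -1.0]
width: 0.297
grip_force: 30.0
t 11.28 pos [0.5145 0.25   0.1455] w 0.295 F [-0.6  0.3 -1.9] yaw y 79.97 tilt [-1.7e-03 -5.0e-04 -1.0e+00] 
 tool delta mm [-0.6 -0.9 -1.3]
```

View pics/fin.png

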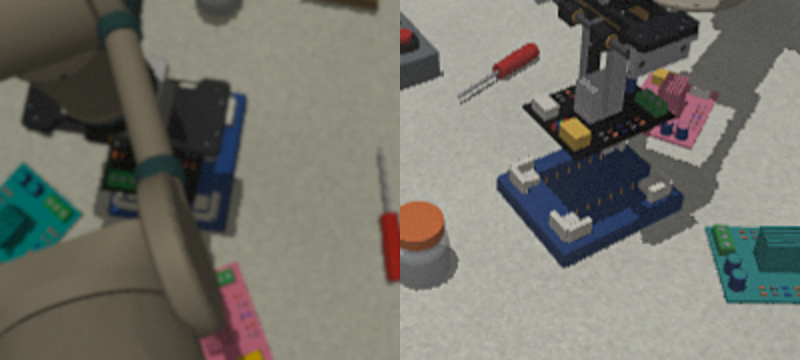

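The board is held level about 10 cm above the empty nest, clear of everything. One small correction, settle, then hand in.

```bash
python3 -m crank '[0,0,0,0,0,-0.001,0.01,0,0,0,0,0,0,0.01,0,0,0,0,0,0,0.01,0,0,0,0,0,0,0.01,0,0,0,0,0,0,0.01]' >/dev/null; python3 -m crank '[0,0,0,0,0,0,0.01,0,0,0,0,0,0,0.01,0,0,0,0,0,0,0.01,0,0,0,0,0,0,0.01,0,0,0,0,0,0,0.01]'
python3 -c "
from h import *
print(robot.close_job())"
```

```text
time_s: 12.12
position: [0.515, 0.2502, 0.1475]
eef_rot: [[-0.985, 0.174, 0.0], [0.174, 0.985, 0.0], [-0.0, 0.0, -1.0]]
wrist_force: [-0.0, -0.3, -1.8]
width: 0.299
grip_force: 30.0
the job is handed in; nothing more can be done
None
```

I pressed red, yellow and green in order, each fully down and released, then lifted the board straight up and handed the job in at 12.1 s, holding it level and still about 10 cm above the nest.

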